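Unstack the metalware for display

TASK

Take the stack apart from the top: nest the little coffee pot in the middle of the shallow pan with its handle about a quarter turn round from the pan's handle (either side), then stand each of the three tins in the middle of the small round tray of its own metal: steel first, then copper, then brass. Keep every piece upright, set it down without dropping it, and do not disturb the green coffee grinder.

Things in the scene. Friction and masses are not known exactly. Their poses are not given: they have to be found in the camera images.
- coffee_pot: Small open copper coffee pot, top of the stack: straight round body 42 mm across and 58 mm tall, wall 3 mm, with one straight handle along its own +x (thin brass neck, then a black grip 11 mm thick; it leaves the wall 44 mm above the base and ends 105 mm from the pot's axis, 50 mm above the base). Origin: centre of the underside, z up. 0.11 kg. At the start it stands on the steel tin, handle at any yaw.
- tin_steel: Grey steel closed round tin, solid-sided, flat top, 52 mm across, 34 mm tall, under the coffee pot and on the copper tin. Origin: centre of the underside, z up. 0.13 kg.
- tin_copper: Reddish copper closed round tin, flat top, 60 mm across, 38 mm tall, under the steel tin and on the brass tin. Origin: centre of the underside, z up. 0.17 kg.
- tin_brass: Yellow brass closed round tin, flat top, 68 mm across, 44 mm tall, the bottom of the stack, standing on the table. Origin: centre of the underside, z up. 0.22 kg.
- tray_steel: Small round grey steel tray fixed to the table, 110 mm across, floor 4 mm above the table, rim 5 mm wide and 8 mm above the table (inside 100 mm across). Origin: centre of the underside, at table height.
- tray_copper: The same tray in reddish copper, fixed. Origin: centre of the underside, at table height.
- tray_brass: The same tray in yellow brass, fixed. Origin: centre of the underside, at table height.
- pan: Shallow open steel pan, loose on the table, 0.6 kg: 130 mm across the rim, 28 mm tall, wall and floor 4 mm thick (inside 112 mm across at the floor), with a flat wooden handle along its own +x that ends 165 mm from its axis, 33 mm above the table; it points roughly away from the robot. Origin: centre of the underside, z up.
- grinder: Green hand coffee grinder with a brass band, standing loose on the table among the trays; leave it alone. 55 mm across, 110 mm tall. Origin: centre of the underside, z up.

How it is judged:
On the way, in this order (a step that is already met when the one before it is completed fails the run):
1. the coffee pot is nested in the pan, handles about a quarter turn apart, and let go (horizontal distance between coffee_pot and pan below 0.018 m and z of coffee_pot in the frame of pan between 0.001 and 0.008 m and angle between coffee_pot's own z axis and vertical below 0.1 rad and linear speed of coffee_pot below 0.03 m/s and angular speed of coffee_pot below 0.3 rad/s and angle between the x axis of coffee_pot and the x axis of pan, either way round above 0.87 rad and contact force between the fingers and coffee_pot below 0.05 N), for 0.2 s.
2. the steel tin stands in the steel tray and is let go (horizontal distance between tin_steel and tray_steel below 0.015 m and z of tin_steel in the frame of tray_steel between 0.001 and 0.007 m and angle between tin_steel's own z axis and vertical below 0.1 rad and linear speed of tin_steel below 0.03 m/s and angular speed of tin_steel below 0.3 rad/s and contact force between the fingers and tin_steel below 0.05 N), for 0.2 s.
3. the copper tin stands in the copper tray and is let go (horizontal distance between tin_copper and tray_copper below 0.015 m and z of tin_copper in the frame of tray_copper between 0.001 and 0.007 m and angle between tin_copper's own z axis and vertical below 0.1 rad and linear speed of tin_copper below 0.03 m/s and angular speed of tin_copper below 0.3 rad/s and contact force between the fingers and tin_copper below 0.05 N), for 0.2 s.
4. the brass tin stands in the brass tray and is let go (horizontal distance between tin_brass and tray_brass below 0.015 m and z of tin_brass in the frame of tray_brass between 0.001 and 0.007 m and angle between tin_brass's own z axis and vertical below 0.1 rad and linear speed of tin_brass below 0.03 m/s and angular speed of tin_brass below 0.3 rad/s and contact force between the fingers and tin_brass below 0.05 N), for 0.2 s.
At the end, for the whole second after the job is handed in: Pot upright on the pan's floor within 18 mm of its middle, handles at least 50 degrees from parallel; each tin upright on the floor of its own metal's tray within 15 mm of the middle; all released and at rest; grinder upright within 25 mm of its start (horizontal distance between coffee_pot and pan below 0.018 m and z of coffee_pot in the frame of pan between 0.001 and 0.008 m and angle between each of coffee_pot, tin_steel, tin_copper, tin_brass, grinder's own z axis and vertical below 0.1 rad and linear speed of each of coffee_pot, tin_steel, tin_copper, tin_brass below 0.03 m/s and angular speed of each of coffee_pot, tin_steel, tin_copper, tin_brass below 0.3 rad/s and angle between the x axis of coffee_pot and the x axis of pan, either way round above 0.87 rad and horizontal distance between tin_steel and tray_steel below 0.015 m and z of tin_steel in the frame of tray_steel between 0.001 and 0.007 m and horizontal distance between tin_copper and tray_copper below 0.015 m and z of tin_copper in the frame of tray_copper between 0.001 and 0.007 m and horizontal distance between tin_brass and tray_brass below 0.015 m and z of tin_brass in the frame of tray_brass between 0.001 and 0.007 m and angle between pan's own z axis and vertical below 0.08 rad and distance of grinder from where it was at the start of the episode below 0.025 m); the robot touches nothing.
It fails at once if the pot or a tin is tipped over (more than about 40 degrees) (angle between any of coffee_pot, tin_steel, tin_copper, tin_brass's own z axis and vertical above 0.7 rad).
It fails at once if the pot or a tin is dropped (falls free from more than about 2 cm) ((linear speed of coffee_pot above 0.65 m/s and contact force between the fingers and coffee_pot below 0.05 N) or (linear speed of tin_steel above 0.65 m/s and contact force between the fingers and tin_steel below 0.05 N) or (linear speed of tin_copper above 0.65 m/s and contact force between the fingers and tin_copper below 0.05 N) or (linear speed of tin_brass above 0.65 m/s and contact force between the fingers and tin_brass below 0.05 N)).
It fails at once if the grinder is shoved more than 25 mm or tipped (distance of grinder from where it was at the start of the episode above 0.025 m or angle between grinder's own z axis and vertical above 0.3 rad).
It also fails if it takes over 120 s, if anything falls off the work surface, if the arm or the gripper's body presses on something with over 40 N, if the wrist force passes 120 N, or if a joint passes its speed limit or range.

ROBOT

A 7-joint arm with a two-finger parallel gripper is mounted at the origin on the work surface. World frame = base frame: x ahead of the robot, y to its left, z up, the work surface at z = 0. Lengths are in m, angles in rad, forces in N, time in s.
With the tool pointing down it reaches from about 0.425 to 0.925 m from the base axis. Payload 6.8 kg.
Tool frame: the origin (TCP) lies at the very end of the fingers, on their centre line; the grasp point (between the pads) lies 19 mm behind it (r.grip_point_offset is the distance from the TCP to the grasp point, in m); z points along the fingers, y is the line along which they close (so a half turn about z gives the same grasp; the last joint's range is limited). The gripper opens to 85 mm and grips with 20 to 120 N. Pads are 22 mm wide; open, the fingers measure 114 mm over their backs; the gripper's body (76 mm by 85 mm) begins 54 mm behind the grasp point. The pads swing forward as they close: fully open they stand 13 mm farther back than shut.
Start: joints at [1.125, 0.477, 0.022, 1.555, -0.011, 1.109, -0.083], TCP at [0.224, -0.637, 0.231] pointing down, gripper open.
Joint ranges: [-2.96, 2.96], [-0.34, 2.1], [-1.41, 1.46], [0.24, 2.44], [-1.37, 4.51], [0.17, 1.92], [-2.96, 2.96]. Speed limits (rad/s): [2.39, 2.39, 3.14, 3.14, 3.14, 3.14, 3.14].

INTERFACE

Orientations are given as a rotation vector (axis times angle).
In Python, from bench import status, eyes, r gives the robot as it stands.
- The arm moves only by the shell command python3 -m crank 'ROWS' [OPENING] [FORCE]. ROWS is JSON, a list of rows, each a list of 6 numbers: the shift along the tool's x, y, z normalised to -1 to 1, where 1 is 0.02 m, then the turn, a rotation vector about the tool's x, y, z normalised to -1 to 1, where 1 is 45 degrees. A call has 1 to 12 rows; each row shifts and turns the commanded pose from where the row before left it, along the tool's axes as they then stand; what a row does not reach is not made up. A row lasts 1/10 s, in which the tool goes at most 50 mm and 8.59 degrees, less where a joint would pass 70% of its speed; a pose out of reach is approached as far as the arm can. A call with a number of a shift or a turn outside -1 to 1 is refused whole. A call with a gripper value outside its range is refused whole. OPENING is the opening, from 0 (shut) to 1 (fully open), set as the call begins (- or left out, the last holds). The fingers move at their own pace and stop on an object; FORCE is the grip in N (left out, the last holds). Time passes only in rows, so rows that do not move let the fingers close. It gives the time, the measured TCP pose, the force, the opening and the grip force at its end, in the units of the state.
- status.get_obs(): the state, without advancing time (a new reading comes with each control period).
- eyes.grab_frame(name): name is "scene" or "side" or "wrist"; returns a dict with "image" (420x560x3 uint8, red, green, blue), "depth" (420x560 float32, m along the optical axis (not along the pixel's ray), 0 where there is no reading), "fovy" (degrees; the focal length in pixels is half the picture's height over the tangent of half this angle, whatever the lens; pixels are square), "cx", "cy" (the principal point, pixels), "world_to_cam" (4x4, takes a point from world to camera coordinates). Camera axes: x right, y up, looking along -z (the intrinsics and any distortion apply to the point x, -y, -z); pixel columns grow to the right and rows downward; lengths in m; the calibration is good to about 2 mm. A picture is of the moment at which its call begins.
- r.hand_in(): hands the job in; it is judged then, once.
The state is a dict: "clock": time; "joints": joint angles; "qvel": joint speeds; "tau": joint torques, N m; "tcp_pos": TCP position; "orientation": TCP orientation; "contact_force": force on the tool from outside, world axes, zero at the start; "moment": the same for the moment, N m; "grip_width": finger opening in m; "gripper_force": force on a finger pad.
Only numpy, scipy, OpenCV 4.12 (cv2) and the standard library are available. Lean on these libraries where they do the work, as an engineer would, in place of code of your own. Each camera call takes 0.05 s, during which the arm holds its last target. There are 200 camera calls.

## Working session

There is one attempt and no reset: what is moved stays moved. The work goes in short steps, Python scripts to look and compute and a shell command to move; the robot and the scene stay as the last step left them, time stands still between calls to the robot, and variables do not carry over. Pictures are saved under pics/ and viewed, at most 14 in all, crops included, and the job is handed in when it is done.

```bash
mkdir -p pics; ls; python3 - <<'E'
from bench import status, eyes, r
import cv2,numpy as np
o=status.get_obs()
for k in o: print(k,np.round(o[k],3))
for n in ("scene","side"):
    f=eyes.grab_frame(n); np.savez(f"pics/{n}0.npz",**f)
    cv2.imwrite(f"pics/{n}0.png",f["image"][:,:,::-1]); print(n,f["fovy"],f["cx"],f["cy"],f["world_to_cam"].round(3).tolist(),[k for k in f])
E
```

```text
pics
clock 0.0
joints [ 1.125  0.478  0.022  1.556 -0.012  1.109 -0.083]
qvel [-0.001  0.001 -0.001  0.     0.    -0.001  0.001]
tau [ 0.0000e+00 -5.9644e+01  1.6080e+00 -2.8119e+01  1.3000e-02  1.0000e-02
 -0.0000e+00]
tcp_pos [ 0.224 -0.636  0.23 ]
orientation [-3.095e+00 -5.280e-01  1.000e-03]
contact_force [ 0.204 -0.33   0.637]
moment [ 0.015 -0.018  0.018]
gripper_force 0.0
grip_width 0.085
scene 47.663413671950444 279.16641916814194 203.88307174238622 [[0.021, 1.0, 0.002, -0.031], [-0.534, 0.009, 0.846, 0.192], [0.845, -0.019, 0.534, -1.623], [0.0, 0.0, 0.0, 1.0]] ['image', 'depth', 'fovy', 'cx', 'cy', 'world_to_cam']
side 56.22048940372493 278.9032110503582 203.4295049222694 [[-0.854, -0.52, -0.002, 0.441], [0.242, -0.4, 0.884, -0.23], [-0.461, 0.754, 0.468, -0.745], [0.0, 0.0, 0.0, 1.0]] ['image', 'depth', 'fovy', 'cx', 'cy', 'world_to_cam']
```

View pics/scene0.png

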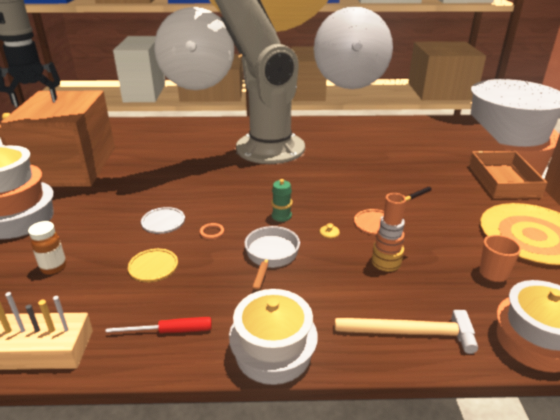

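View pics/side0.png

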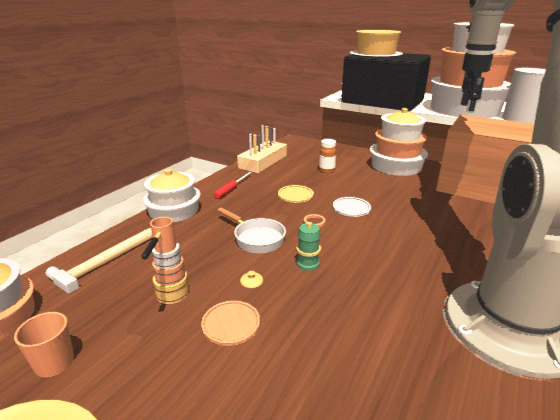

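The scene view shows the stack at (390,235) with the pot handle going to (430,190). The trays are steel (163,220), copper (375,222) and brass (153,264), the pan is at (272,246) with its handle end at (260,285), and the grinder is at (282,200). The side view agrees: stack (167,260), pan (260,236), trays (352,206), (231,322) and (296,194).

```bash
cat > h.py <<'E'
import numpy as np, cv2
def cloud(f):
    d=f["depth"]; h,w=d.shape; F=h/2/np.tan(np.radians(float(f["fovy"]))/2)
    v,u=np.mgrid[:h,:w]
    c=np.stack([(u-f["cx"])*d/F,-(v-f["cy"])*d/F,-d,np.ones_like(d)],-1)
    p=(c@np.linalg.inv(f["world_to_cam"]).T)[...,:3]; p[d<=0]=np.nan
    return p
def pix(f,p):
    c=f["world_to_cam"]@np.r_[p,1]; F=210/np.tan(np.radians(float(f["fovy"]))/2)
    return f["cx"]-F*c[0]/c[2], f["cy"]+F*c[1]/c[2]
E
python3 - <<'E'
from h import *
S={n:dict(np.load(f"pics/{n}0.npz")) for n in("scene","side")}
P={n:cloud(S[n]) for n in S}
px={"scene":dict(st=(163,220),cu=(365,222),br=(153,264),pan=(272,250),panh=(260,278),grtop=(282,183),pot=(395,197),grip=(418,192),steel=(390,230),ring=(211,230),lid=(330,231)),
"side":dict(st=(352,206),cu=(231,322),br=(296,194),pan=(260,240),panh=(230,215),grtop=(309,230),pot=(163,235),grip=(150,246),steel=(167,257),lid=(251,281))}
for n in px:
    for k,(u,v) in px[n].items(): print(n,k,P[n][v,u].round(3))
# slice view: top-down points of rims
for n in P:
    p=P[n].reshape(-1,3); c=S[n]["image"].reshape(-1,3)
    print(n,"table z", np.nanmedian(p[(abs(p[:,0]-.6)<.3)&(abs(p[:,1])<.3),2]).round(4))
    for k in("st","cu","br","pan"):
        q=P[n][px[n][k][1],px[n][k][0]]
        lo,hi,R=(.005,.02,.075) if k!="pan" else (.022,.032,.08)
        m=(np.hypot(*(p[:,:2]-q[:2]).T)<R)&(p[:,2]>lo)&(p[:,2]<hi)
        for it in range(4):
            if m.sum()<10: break
            x,y=p[m,0],p[m,1]
            cc,R2=cv2.minEnclosingCircle(p[m,:2].astype(np.float32))
            break
        e=np.linalg.lstsq(np.c_[2*x,2*y,np.ones_like(x)],x*x+y*y,rcond=None)[0]
        print(n,k,m.sum(),np.round(cc,4),round(R2,4),"fit",e[:2].round(4),np.sqrt(e[2]+e[0]**2+e[1]**2).round(4),"extent mid",[(q.min()+q.max()).round(4)/2 for q in(x,y)])
E
```

```text
scene st [ 0.446 -0.28   0.008]
scene cu [0.461 0.244 0.006]
scene br [ 0.621 -0.271  0.005]
scene pan [0.573 0.002 0.004]
scene panh [ 0.708 -0.024  0.035]
scene grtop [0.427 0.029 0.105]
scene pot [0.593 0.272 0.162]
scene grip [0.587 0.323 0.171]
scene steel [0.639 0.258 0.107]
scene ring [ 0.482 -0.153  0.001]
scene lid [0.508 0.148 0.012]
side st [ 0.438 -0.286  0.003]
side cu [0.456 0.273 0.005]
side br [ 0.615 -0.264  0.006]
side pan [0.566 0.01  0.006]
side panh [ 0.681 -0.017  0.031]
side grtop [0.415 0.039 0.099]
side pot [0.601 0.279 0.156]
side grip [0.576 0.331 0.169]
side steel [0.596 0.282 0.109]
side lid [0.491 0.157 0.008]
scene table z 0.0018
scene st 644 [ 0.4422 -0.2886] 0.0627 fit [ 0.4407 -0.2821] 0.0421 extent mid [np.float64(0.43965), np.float64(-0.2821)]
scene cu 415 [0.456  0.2472] 0.0683 fit [0.4553 0.2597] 0.0373 extent mid [np.float64(0.45955), np.float64(0.2438)]
scene br 863 [ 0.6222 -0.2712] 0.0574 fit [ 0.6228 -0.2707] 0.0421 extent mid [np.float64(0.6225), np.float64(-0.27075)]
scene pan 407 [0.5762 0.0007] 0.0722 fit [0.5734 0.0022] 0.0624 extent mid [np.float64(0.57645), np.float64(0.00225)]
side table z 0.0003
side st 173 [ 0.4392 -0.2812] 0.0569 fit [ 0.4395 -0.2806] 0.0482 extent mid [np.float64(0.4394), np.float64(-0.281)]
side cu 669 [0.4589 0.2735] 0.0565 fit [0.4586 0.2739] 0.0471 extent mid [np.float64(0.4587), np.float64(0.2735)]
side br 143 [ 0.6207 -0.2718] 0.0582 fit [ 0.6218 -0.2697] 0.0492 extent mid [np.float64(0.6225), np.float64(-0.26995)]
side pan 311 [0.5758 0.005 ] 0.0691 fit [0.5722 0.004 ] 0.0624 extent mid [np.float64(0.57545), np.float64(0.0039)]
```

```bash
python3 - <<'E'
from h import *
S={n:dict(np.load(f"pics/{n}0.npz")) for n in("scene","side")}
a=cv2.resize(S["scene"]["image"][160:300,340:460],None,fx=4,fy=4,interpolation=cv2.INTER_CUBIC)[:,:,::-1]
b=cv2.resize(S["side"]["image"][200:320,120:200],None,fx=4,fy=4,interpolation=cv2.INTER_CUBIC)[:,:,::-1]
im=np.zeros((560,800,3),np.uint8); im[:560,:480]=a; im[:480,480:]=b; cv2.imwrite("pics/stack.png",im)
E
```

```text
(no output)
```

View pics/stack.png

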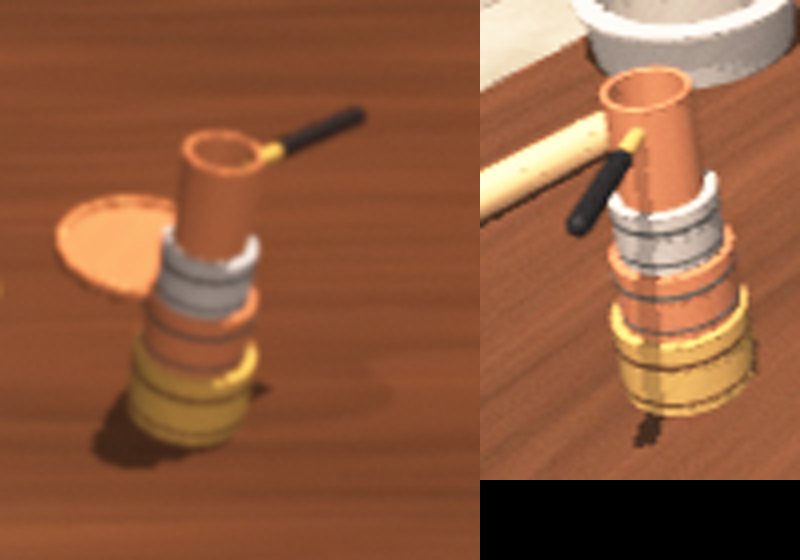

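The crop shows the stack slightly staggered: the pot rim centre is near crop pixel (222,152), and its handle runs back and to the right to (360,117). Next I'll fit circles of known radius to each piece and get the handle directions.

```bash
cat >> h.py <<'E'
from scipy.optimize import least_squares
def circ(q,R,c0):
    s=least_squares(lambda c:np.hypot(*(q-c).T)-R,c0,loss="soft_l1",f_scale=.002)
    return s.x, np.median(abs(s.fun))
E
python3 - <<'E'
from h import *
for n in("scene","side"):
    f=dict(np.load(f"pics/{n}0.npz")); p=cloud(f).reshape(-1,3)
    col=f["image"].reshape(-1,3).astype(int)
    near=np.hypot(p[:,0]-.605,p[:,1]-.27)<.06
    for k,lo,hi,R in(("brass",.006,.038,.034),("copper",.05,.076,.030),("steel",.088,.11,.026),("pot",.121,.155,.021)):
        m=near&(p[:,2]>lo)&(p[:,2]<hi)&((col.sum(1)>170))
        print(n,k,m.sum(),*[np.round(x,4) for x in circ(p[m,:2],R,[.605,.27])])
    m=near=(np.hypot(p[:,0]-.605,p[:,1]-.27)<.13)&(p[:,2]>.14)&(p[:,2]<.19)&(col.sum(1)<150)
    q=p[m]; print(n,"grip",m.sum(),np.median(q,0).round(4),"far",q[np.argsort(-np.hypot(*(q[:,:2]-[.605,.272]).T))[:15]].mean(0).round(4))
    m=(p[:,0]>.645)&(p[:,0]<.8)&(abs(p[:,1])<.06)&(p[:,2]>.024)&(p[:,2]<.04)
    print(n,"panhandle",m.sum(),np.median(p[m],0).round(4),p[m].max(0).round(3))
    m=(p[:,0]>.38)&(p[:,0]<.47)&(abs(p[:,1]-.034)<.05)&(p[:,2]>.03)&(p[:,2]<.09)
    print(n,"grinder",circ(p[m,:2],.0275,[.42,.034])[0].round(3))
E
```

```text
scene brass 338 [0.6159 0.2675] 0.0008
scene copper 254 [0.6151 0.2671] 0.0008
scene steel 201 [0.6149 0.2666] 0.0007
scene pot 265 [0.6146 0.2669] 0.0008
scene grip 54 [0.5838 0.3307 0.1671] far [0.5745 0.3472 0.1693]
scene panhandle 218 [ 0.6965 -0.0242  0.0338] [ 0.735 -0.007  0.037]
scene grinder [0.416 0.029]
side brass 422 [0.618 0.267] 0.0006
side copper 331 [0.6173 0.2664] 0.0006
side steel 259 [0.6173 0.2661] 0.0006
side pot 303 [0.617  0.2665] 0.0006
side grip 70 [0.5731 0.3332 0.1665] far [0.5631 0.3537 0.1667]
side panhandle 134 [ 0.6866 -0.0194  0.0317] [ 0.732 -0.006  0.034]
side grinder [0.423 0.025]
```

```bash
cat > where.py <<'E'
# print tool yaw and what is left to a goal x y z yaw(deg) in tool units
import sys,numpy as np
from bench import status
from scipy.spatial.transform import Rotation as R
o=status.get_obs(); M=R.from_rotvec(o["orientation"]).as_matrix()
g=list(map(float,sys.argv[1:])); yaw=np.degrees(np.arctan2(M[1,0],M[0,0]))
d=M.T@(np.array(g[:3])-o["tcp_pos"])
dy=(g[3]-yaw+180)%360-180
# shift expressed in tool axes after turning to goal yaw
a=np.radians(g[3]); X=np.array([[np.cos(a),np.sin(a),0],[np.sin(a),-np.cos(a),0],[0,0,-1]])
print("t",round(o["clock"],2),"tcp",np.round(o["tcp_pos"],4),"yaw",yaw.round(2),"tilt",np.degrees(np.arccos(-M[2,2])).round(2),"w",round(float(o["grip_width"]),4),"f",np.round(o["contact_force"],1),"grip",np.round(o["gripper_force"],1))
print("rows of 20mm: now",(d/.02).round(2),"after turn",(X.T@(np.array(g[:3])-o["tcp_pos"])/.02).round(2),"turn z units",(-dy/45).round(3),"j",np.round(o["joints"],2))
E
python3 -m crank '[[0,0,0,0,0,-0.185],[0,0,0,0,0,-0.185],[0,0,0,0,0,-0.185],[0,0,0,0,0,-0.185],[0,0,0,0,0,-0.185],[0,0,0,0,0,-0.185],[0,0,0,0,0,-0.185],[0,0,0,0,0,-0.185],[0,0,0,0,0,-0.185],[0,0,0,0,0,-0.185],[0,0,0,0,0,-0.185],[0,0,0,0,0,-0.185]]' 1 25
python3 where.py .616 .267 .23 119
```

```text
clock: 1.3
tcp_pos: [0.2235, -0.6366, 0.2307]
orientation: [-1.58, -2.714, -0.001]
contact_force: [-0.3, 0.2, 0.3]
grip_width: 0.0854
gripper_force: 0.0
t 1.3 tcp [ 0.2235 -0.6366  0.2307] yaw 119.6 tilt 0.06 w 0.0854 f [-0.3  0.2  0.3] grip 0.0
rows of 20mm: now [29.59 39.38  0.07] after turn [30.   39.07  0.04] turn z units 0.013 j [ 1.38  0.5  -0.35  1.54  0.18  1.14  1.51]
```

```bash

python3 -m crank '[[0.76,1,0,0,0,0],[0.76,1,0,0,0,0],[0.76,1,0,0,0,0],[0.76,1,0,0,0,0],[0.76,1,0,0,0,0],[0.76,1,0,0,0,0],[0.76,1,0,0,0,0],[0.76,1,0,0,0,0],[0.76,1,0,0,0,0],[0.76,1,0,0,0,0],[0.76,1,0,0,0,0],[0.76,1,0,0,0,0]]' >/dev/null
python3 where.py .616 .267 .23 119
python3 -m crank '[[0.76,1,0,0,0,0],[0.76,1,0,0,0,0],[0.76,1,0,0,0,0],[0.76,1,0,0,0,0],[0.76,1,0,0,0,0],[0.76,1,0,0,0,0],[0.76,1,0,0,0,0],[0.76,1,0,0,0,0],[0.76,1,0,0,0,0],[0.76,1,0,0,0,0],[0.76,1,0,0,0,0],[0.76,1,0,0,0,0]]' >/dev/null
python3 where.py .616 .267 .23 119
```

```text
t 2.5 tcp [ 0.344  -0.3593  0.231 ] yaw 119.25 tilt 0.04 w 0.0851 f [ 0. -0.  0.] grip 0.0
rows of 20mm: now [20.68 27.17  0.06] after turn [20.8  27.08  0.05] turn z units 0.006 j [ 1.12  0.22 -0.5   1.94  0.13  1.    1.07]
t 3.7 tcp [ 0.4642 -0.0831  0.2311] yaw 119.25 tilt 0.03 w 0.0855 f [-1.   0.7 -0.3] grip 0.0
rows of 20mm: now [11.57 15.17  0.05] after turn [11.63 15.12  0.05] turn z units 0.005 j [ 0.68  0.21 -0.71  1.99  0.16  1.    0.4 ]
```

```bash

python3 -m crank '[[0.76,1,0,0,0,0],[0.76,1,0,0,0,0],[0.76,1,0,0,0,0],[0.76,1,0,0,0,0],[0.76,1,0,0,0,0],[0.76,1,0,0,0,0],[0.76,1,0,0,0,0],[0.76,1,0,0,0,0],[0.76,1,0,0,0,0],[0.76,1,0,0,0,0],[0.76,1,0,0,0,0],[0.76,1,0,0,0,0]]' >/dev/null
python3 -m crank '[[0.8,1,0,0,0,0],[0.8,1,0,0,0,0],[0.8,1,0,0,0,0],[0.1,0.1,0,0,0,0],[0,0,0,0,0,0],[0,0,0,0,0,0]]' >/dev/null
python3 where.py .616 .267 .23 119
python3 - <<'E'
from bench import eyes
from h import *
f=eyes.grab_frame("wrist"); np.savez("pics/wr1.npz",**f); cv2.imwrite("pics/wr1.png",f["image"][:,:,::-1])
print(pix(f,[.616,.267,.174]),pix(f,[.616,.267,.0]), np.linalg.inv(f["world_to_cam"]).round(3))
E
```

```text
t 5.5 tcp [0.614  0.265  0.2309] yaw 119.2 tilt 0.08 w 0.0853 f [ 0.3 -0.8  1.6] grip 0.0
rows of 20mm: now [0.04 0.14 0.04] after turn [0.04 0.14 0.04] turn z units 0.004 j [-0.01  0.57 -0.72  1.53  0.39  1.19 -0.29]
(np.float64(287.36236405622736), np.float64(227.26771017945245)) (np.float64(286.0471238087666), np.float64(173.53492779443772)) [[ 0.873 -0.468 -0.137  0.581]
 [ 0.487  0.838  0.246  0.327]
 [-0.    -0.281  0.96   0.372]
 [ 0.     0.     0.     1.   ]]
```

View pics/wr1.png

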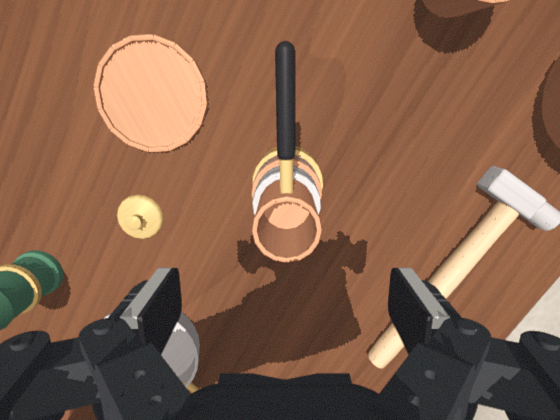

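The pot rim is centred at (287,229), against a predicted (287,227), and its handle runs straight up the picture, along tool x. So yaw and position are right, and I'll go down and grip.

```bash

python3 -m crank '[[0.04,0.14,0.9,0,0,0],[0,0,0.9,0,0,0],[0,0,0.9,0,0,0],[0,0,0.9,0,0,0],[0,0,0.9,0,0,0],[0,0,0.4,0,0,0],[0,0,0,0,0,0],[0,0,0,0,0,0]]' >/dev/null
python3 where.py .616 .267 .133 119
python3 -m crank '[[0,0,0,0,0,0],[0,0,0,0,0,0],[0,0,0,0,0,0],[0,0,0,0,0,0],[0,0,0,0,0,0],[0,0,0,0,0,0],[0,0,0,0,0,0],[0,0,0,0,0,0]]' 0 25 
python3 where.py .616 .267 .133 119
```

```text
t 6.35 tcp [0.6165 0.2687 0.1337] yaw 119.26 tilt 0.04 w 0.0855 f [-0.6  0.8  0.6] grip 0.0
rows of 20mm: now [-0.06 -0.06  0.03] after turn [-0.06 -0.06  0.03] turn z units 0.006 j [-0.04  0.66 -0.68  1.61  0.47  1.03 -0.35]
clock: 7.15
tcp_pos: [0.6164, 0.2684, 0.1341]
orientation: [1.588, 2.71, 0.001]
contact_force: [-1.9, -1.2, 6.0]
grip_width: 0.0418
gripper_force: 25.4
t 7.15 tcp [0.6164 0.2684 0.1341] yaw 119.24 tilt 0.04 w 0.0418 f [-1.9 -1.2  6. ] grip 25.4
rows of 20mm: now [-0.05 -0.05  0.05] after turn [-0.05 -0.05  0.05] turn z units 0.005 j [-0.04  0.66 -0.68  1.61  0.47  1.04 -0.35]
```

```bash

python3 -m crank '[[0,0,-0.2,0,0,0],[0,0,-0.5,0,0,0],[0,0,-0.6,0,0,0],[0,0,-0.6,0,0,0],[0,0,-0.6,0,0,0],[0,0,0,0,0,0.182],[0,0,0,0,0,0.182],[0,0,0,0,0,0.182],[0,0,0,0,0,0.182],[0,0,0,0,0,0.182],[0,0,0,0,0,0]]' >/dev/null
python3 where.py .573 .003 .12 78
python3 - <<'E'
from bench import eyes
from h import *
f=eyes.grab_frame("wrist"); g=eyes.grab_frame("side"); cv2.imwrite("pics/a2.png",np.hstack([f["image"],g["image"]])[::,:,::-1][:, :])
im=np.hstack([cv2.resize(f["image"],(400,300)),cv2.resize(g["image"],(400,300))]); cv2.imwrite("pics/a2.png",im[:,:,::-1])
E
```

```text
t 8.25 tcp [0.6163 0.2688 0.1844] yaw 78.25 tilt 0.07 w 0.0421 f [ 0.1  0.6 -1.6] grip 25.5
rows of 20mm: now [-13.45   0.58   3.21] after turn [-13.45   0.64   3.22] turn z units 0.006 j [-0.13  0.57 -0.54  1.58  0.32  1.08 -0.96]
```

View pics/a2.png

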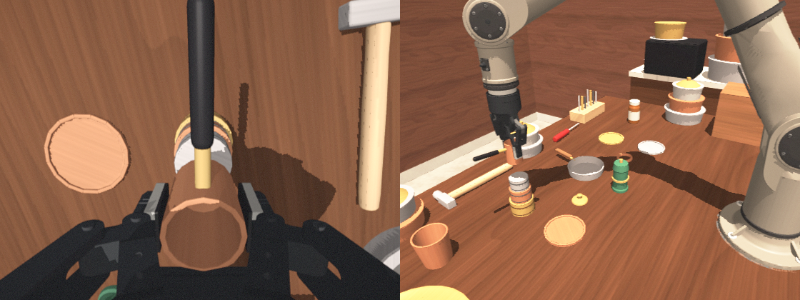

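The pot is held upright, with its handle still along tool x, and the tin stack is left standing. Next I'll carry the pot over the pan.

```bash

python3 -m crank '[[-0.5,0,0,0,0,0],[-1,0.1,0,0,0,0],[-1,0.1,0,0,0,0],[-1,0.1,0,0,0,0],[-1,0.1,0,0,0,0],[-1,0.1,0,0,0,0],[-1,0.1,0,0,0,0],[-1,0,0,0,0,0],[-1,0,0,0,0,0],[-1,0,0.4,0,0,0],[-1,0,0.5,0,0,0],[-1,0,0.5,0,0,0]]' >/dev/null
python3 -m crank '[[-1,0,0.6,0,0,0],[-0.7,0,0.8,0,0,0],[-0.25,0,0.8,0,0,0],[0,0,0.8,0,0,0],[0,0,0,0,0,0],[0,0,0,0,0,0]]' >/dev/null
python3 where.py .573 .003 .022 78
python3 - <<'E'
from bench import eyes
from h import *
f=eyes.grab_frame("wrist"); g=eyes.grab_frame("side"); 
im=np.hstack([cv2.resize(f["image"],(400,300)),cv2.resize(g["image"][130:340,180:460],(400,300))]); cv2.imwrite("pics/a3.png",im[:,:,::-1])
p=cloud(g).reshape(-1,3); m=(np.hypot(p[:,0]-.573,p[:,1]-.003)<.08)&(p[:,2]>.022)&(p[:,2]<.031); print(m.sum(),circ(p[m,:2],.0625,[.573,.003]))
E
```

```text
t 10.15 tcp [0.5733 0.0032 0.095 ] yaw 78.37 tilt 0.05 w 0.0419 f [ 0.7  0.2 -0.9] grip 25.7
rows of 20mm: now [-0.02 -0.01  3.65] after turn [-0.01 -0.01  3.65] turn z units 0.008 j [ 0.27  0.53 -0.5   1.89  0.34  0.81 -0.61]
309 (array([0.57231317, 0.00364709]), np.float64(0.0011487801932116917))
```

View pics/a3.png

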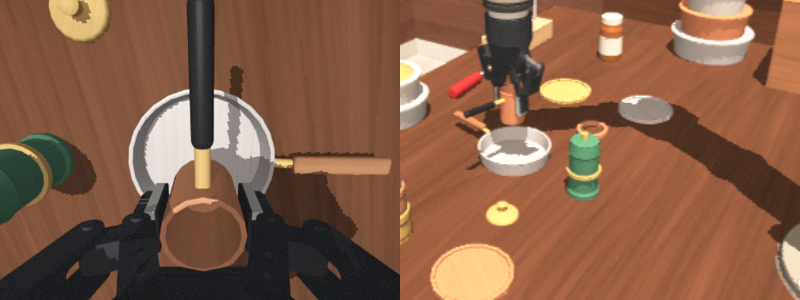

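The pot hangs over the middle of the pan, with the pan handle (275–390,163) square to the pot handle. I'll lower it and watch the force.

```bash

python3 -m crank '[[0,0,0.6,0,0,0],[0,0,0.8,0,0,0],[0,0,0.8,0,0,0],[0,0,0.6,0,0,0],[0,0,0.4,0,0,0],[0,0,0.2,0,0,0],[0,0,0.1,0,0,0],[0,0,0,0,0,0]]' >/dev/null
python3 where.py .573 .003 .022 78
python3 -m crank '[[0,0,0.1,0,0,0],[0,0,0,0,0,0]]' >/dev/null
python3 where.py .573 .003 .022 78
```

```text
t 11.05 tcp [0.5736 0.0026 0.0254] yaw 78.31 tilt 0.01 w 0.0423 f [ 0.   0.7 -0.5] grip 25.7
rows of 20mm: now [ 0.01 -0.03  0.17] after turn [ 0.01 -0.03  0.17] turn z units 0.007 j [ 0.23  0.63 -0.44  1.92  0.41  0.68 -0.67]
t 11.25 tcp [0.5736 0.0025 0.0236] yaw 78.3 tilt 0.03 w 0.0419 f [ 0.2  0.1 -1. ] grip 25.7
rows of 20mm: now [ 0.02 -0.04  0.08] after turn [ 0.02 -0.04  0.08] turn z units 0.007 j [ 0.23  0.63 -0.44  1.92  0.41  0.68 -0.67]
```

```bash

python3 -m crank '[[0,0,0.07,0,0,0],[0,0,0,0,0,0]]' >/dev/null
python3 where.py .573 .003 .022 78 | head -1
python3 -m crank '[[0,0,0.06,0,0,0],[0,0,0,0,0,0]]' >/dev/null
python3 where.py .573 .003 .022 78 |head -1
```

```text
t 11.45 tcp [0.5737 0.0025 0.0221] yaw 78.3 tilt 0.03 w 0.0423 f [ 0.6  0.5 -1.9] grip 25.7
t 11.65 tcp [0.5737 0.0025 0.022 ] yaw 78.3 tilt 0.05 w 0.0423 f [-4.5 -1.  11.4] grip 26.5
```

Contact at 11 N, so I'll let go with a narrow opening and lift clear.

```bash

python3 -m crank '[[0,0,0,0,0,0],[0,0,0,0,0,0],[0,0,0,0,0,0],[0,0,0,0,0,0],[0,0,0,0,0,0]]' 0.68 25 | tail -2
python3 -m crank '[[0,0,-0.3,0,0,0],[0,0,-0.5,0,0,0],[0,0,-1,0,0,0],[0,0,-1,0,0,0],[0,0,-1,0,0,0],[0,0,-1,0,0,0],[0,0,-1,0,0,0],[0,0,-1,0,0,0],[0,0,-1,0,0,0],[0,0,-0.2,0,0,0]]' 1 >/dev/null
python3 where.py .616 .267 .18 90
python3 - <<'E'
from bench import eyes
from h import *
f=eyes.grab_frame("wrist"); g=eyes.grab_frame("scene"); np.savez("pics/g4.npz",**g)
im=np.hstack([cv2.resize(f["image"],(400,300)),cv2.resize(g["image"][140:350,200:480],(400,300))]); cv2.imwrite("pics/a4.png",im[:,:,::-1])
p=cloud(g).reshape(-1,3)
col=g["image"].reshape(-1,3).astype(int)
m=(np.hypot(p[:,0]-.573,p[:,1]-.003)<.03)&(p[:,2]>.033)&(p[:,2]<.05)&(col[:,0]>1.3*col[:,2]); print(m.sum(),circ(p[m,:2],.021,[.573,.003]))
E
```

```text
grip_width: 0.0583
gripper_force: 0.0
t 13.15 tcp [0.5749 0.0029 0.1839] yaw 78.31 tilt 0.29 w 0.0855 f [-0.   0.  -0.3] grip 0.0
rows of 20mm: now [13.35 -0.67  0.21] after turn [13.21  2.05  0.2 ] turn z units -0.26 j [ 0.31  0.41 -0.54  1.82  0.26  0.97 -0.54]
140 (array([0.57347443, 0.00229109]), np.float64(0.0015224841135213635))
```

View pics/a4.png

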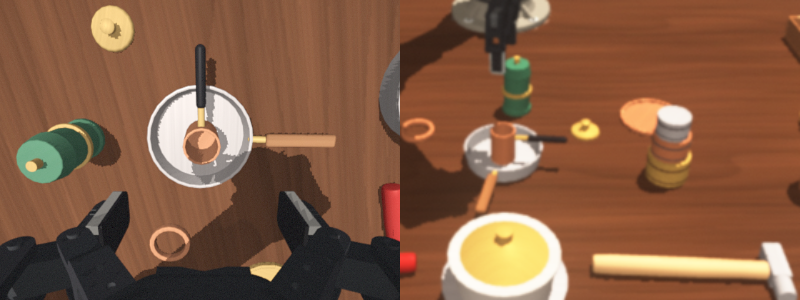

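The pot stands in the middle of the pan with its handle square to the pan's. Next is the steel tin.

```bash

python3 -m crank '[[0.5,0,0,0,0,0],[1,-0.1,0,0,0,0],[1,-0.1,0,0,0,0],[1,-0.1,0,0,0,0],[1,-0.1,0,0,0,0],[1,-0.1,0,0,0,0],[1,-0.1,0,0,0,0],[1,0,0,0,0,0],[1,0,0,0,0,0],[1,0,0,0,0,0],[1,0,0,0,0,0],[1,0,0,0,0,0]]' 1 >/dev/null
python3 -m crank '[[1,0,0,0,0,0],[0.7,0,0,0,0,0],[0.15,0,0.3,0,0,0],[0,0,0.5,0,0,0],[0,0,0,0,0,0],[0,0,0,0,0,0]]' >/dev/null
python3 where.py .616 .2665 .088 78
python3 - <<'E'
from bench import eyes
from h import *
f=eyes.grab_frame("wrist"); cv2.imwrite("pics/a5.png",f["image"][:,:,::-1]); print(pix(f,[.616,.2665,.116]))
E
```

```text
t 15.05 tcp [0.6157 0.2648 0.1638] yaw 78.22 tilt 0.11 w 0.0854 f [ 0.2  0.6 -0.7] grip 0.0
rows of 20mm: now [0.09 0.   3.79] after turn [ 0.09 -0.    3.79] turn z units 0.005 j [-0.12  0.59 -0.55  1.6   0.34  1.05 -0.97]
(np.float64(281.8141482929557), np.float64(232.57003952615625))
```

View pics/a5.png

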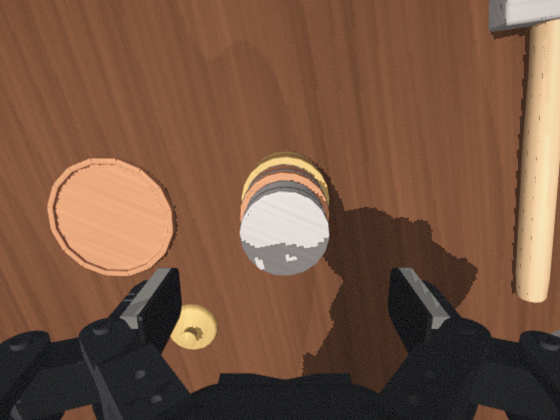

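The steel tin's top is centred at (285,233), against a predicted (282,233), so I'll descend and grip it.

```bash

python3 -m crank '[[0.09,0.05,0.7,0,0,0],[0,0,0.8,0,0,0],[0,0,0.8,0,0,0],[0,0,0.8,0,0,0],[0,0,0.5,0,0,0],[0,0,0.2,0,0,0],[0,0,0,0,0,0],[0,0,0,0,0,0]]' >/dev/null
python3 where.py .616 .2665 .088 78
python3 -m crank '[[0,0,0,0,0,0],[0,0,0,0,0,0],[0,0,0,0,0,0],[0,0,0,0,0,0],[0,0,0,0,0,0],[0,0,0,0,0,0],[0,0,0,0,0,0]]' 0 25 >/dev/null
python3 where.py .616 .2665 .088 78|head -1
python3 -m crank '[[0,0,-0.15,0,0,0],[0,0,-0.3,0,0,0],[0,0,-0.6,0,0,0],[0,0,-0.8,0,0,0],[0,0,-0.8,0,0,0],[0,0,-0.5,0,0,0],[0,0,0,0,0,0]]' >/dev/null
python3 where.py .4395 -.281 .10 78
```

```text
t 15.9 tcp [0.6175 0.2683 0.0892] yaw 78.31 tilt 0.06 w 0.0857 f [0.5 0.3 0.2] grip 0.0
rows of 20mm: now [-0.1  -0.05  0.06] after turn [-0.1  -0.05  0.06] turn z units 0.007 j [-0.15  0.68 -0.51  1.64  0.4   0.93 -1.01]
t 16.6 tcp [0.6175 0.2683 0.0895] yaw 78.3 tilt 0.06 w 0.0509 f [-1.1 -1.1  6. ] grip 26.6
t 17.3 tcp [0.6183 0.2688 0.1544] yaw 78.3 tilt 0.23 w 0.0511 f [ 0.5  0.6 -0.5] grip 26.3
rows of 20mm: now [-28.74  -3.19   2.64] after turn [-28.75  -3.03   2.72] turn z units 0.007 j [-0.13  0.61 -0.54  1.6   0.35  1.03 -0.98]
```

```bash

python3 -m crank '[[-0.5,0,0,0,0,0],[-1,-0.1,0,0,0,0],[-1,-0.1,0,0,0,0],[-1,-0.1,0,0,0,0],[-1,-0.1,0,0,0,0],[-1,-0.1,0,0,0,0],[-1,-0.1,0,0,0,0],[-1,-0.1,0,0,0,0],[-1,-0.1,0,0,0,0],[-1,-0.1,0,0,0,0],[-1,-0.1,0,0,0,0],[-1,-0.1,0,0,0,0]]' >/dev/null
python3 -m crank '[[-1,-0.1,0,0,0,0],[-1,-0.1,0,0,0,0],[-1,-0.1,0,0,0,0],[-1,-0.1,0,0,0,0],[-1,-0.1,0,0,0,0],[-1,-0.1,0,0,0,0],[-1,-0.1,0,0,0,0],[-1,-0.1,0,0,0,0],[-1,-0.1,0,0,0,0],[-1,-0.1,0,0,0,0],[-1,-0.1,0,0,0,0],[-1,-0.1,0,0,0,0]]' >/dev/null
python3 -m crank '[[-1,-0.1,0,0,0,0],[-1,-0.1,0,0,0,0],[-1,-0.1,0.4,0,0,0],[-1,-0.1,0.6,0,0,0],[-0.4,-0.1,0.8,0,0,0],[0,0,0.8,0,0,0],[0,0,0,0,0,0],[0,0,0,0,0,0]]' >/dev/null
python3 where.py .4395 -.279 .0115 78
python3 - <<'E'
from bench import eyes
from h import *
f=eyes.grab_frame("wrist");g=eyes.grab_frame("side")
im=np.hstack([cv2.resize(f["image"],(400,300)),cv2.resize(g["image"][130:340,200:480],(400,300))]); cv2.imwrite("pics/a6.png",im[:,:,::-1])
E
```

```text
t 20.5 tcp [ 0.4485 -0.2669  0.0991] yaw 78.31 tilt 0.1 w 0.0508 f [ 0.  -0.3 -0.9] grip 26.5
rows of 20mm: now [-0.69 -0.31  4.38] after turn [-0.68 -0.32  4.38] turn z units 0.007 j [ 0.78  0.44 -0.44  2.01  0.27  0.75 -0.03]
```

View pics/a6.png

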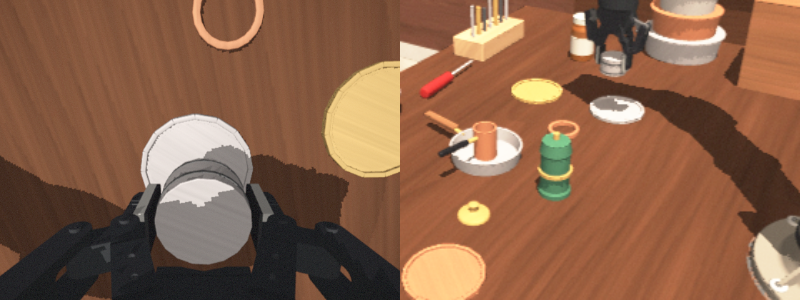

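The tin hangs just short of the steel tray; the remaining correction is known, so I'll apply it and lower until contact.

```bash

python3 -m crank '[[-0.5,-0.3,0.5,0,0,0],[-0.19,0,0.8,0,0,0],[0,0,0.8,0,0,0],[0,0,0.8,0,0,0],[0,0,0.6,0,0,0],[0,0,0.4,0,0,0],[0,0,0.2,0,0,0],[0,0,0,0,0,0],[0,0,0,0,0,0]]' >/dev/null
python3 where.py .4395 -.279 .0115 78
python3 -m crank '[[0,0,0.1,0,0,0],[0,0,0,0,0,0]]' >/dev/null
python3 where.py .4395 -.279 .0115 78|head -1
python3 -m crank '[[0,0,0.06,0,0,0],[0,0,0,0,0,0]]' >/dev/null
python3 where.py .4395 -.279 .0115 78|head -1
```

```text
t 21.5 tcp [ 0.4409 -0.2796  0.0181] yaw 78.31 tilt 0.05 w 0.0512 f [-0.6  0.  -1. ] grip 26.5
rows of 20mm: now [ 0.01 -0.07  0.33] after turn [ 0.01 -0.07  0.33] turn z units 0.007 j [ 0.75  0.57 -0.38  2.05  0.36  0.59 -0.08]
t 21.7 tcp [ 0.4407 -0.2795  0.0159] yaw 78.31 tilt 0.03 w 0.0511 f [ 1.  -0.  -0.5] grip 26.5
t 21.9 tcp [ 0.4405 -0.2794  0.0145] yaw 78.3 tilt 0.0 w 0.0513 f [-0.8  0.5 -1. ] grip 26.5
```

```bash

python3 -m crank '[[0,-0.05,0.1,0,0,0],[0,0,0,0,0,0]]' >/dev/null
python3 where.py .4395 -.279 .0115 78|head -1
python3 -m crank '[[0,0,0.06,0,0,0],[0,0,0,0,0,0]]' >/dev/null
python3 where.py .4395 -.279 .0115 78|head -1
```

```text
t 22.1 tcp [ 0.4392 -0.2791  0.0123] yaw 78.3 tilt 0.03 w 0.0511 f [-0.  -0.1 -1.3] grip 26.5
t 22.3 tcp [ 0.4395 -0.2792  0.0114] yaw 78.3 tilt 0.01 w 0.0511 f [-0.9 -0.1  2.5] grip 26.8
```

```bash

python3 -m crank '[[0,0,0.02,0,0,0],[0,0,0,0,0,0],[0,0,0,0,0,0],[0,0,0,0,0,0],[0,0,0,0,0,0],[0,0,0,0,0,0]]' 0.78 25 | tail -2
python3 -m crank '[[0,0,-0.3,0,0,0],[0,0,-0.5,0,0,0],[0,0,-1,0,0,0],[0,0,-1,0,0,0],[0,0,-1,0,0,0],[0,0,-1,0,0,0],[0,0,-1,0,0,0],[0,0,-0.7,0,0,0],[0,0,0,0,0,0]]' 1 >/dev/null
python3 where.py .6165 .267 .15 78
python3 - <<'E'
from bench import eyes
from h import *
f=eyes.grab_frame("wrist");g=eyes.grab_frame("side")
im=np.hstack([cv2.resize(f["image"],(400,300)),cv2.resize(g["image"][130:340,120:400],(400,300))]); cv2.imwrite("pics/a7.png",im[:,:,::-1])
p=cloud(g).reshape(-1,3); 
m=(np.hypot(p[:,0]-.4395,p[:,1]+.281)<.035)&(p[:,2]>.014)&(p[:,2]<.034); print("steel",m.sum(),circ(p[m,:2],.026,[.44,-.28]))
m=(np.hypot(p[:,0]-.616,p[:,1]-.267)<.05)&(p[:,2]>.05)&(p[:,2]<.076); print("copper",m.sum(),circ(p[m,:2],.03,[.616,.267]))
E
```

```text
grip_width: 0.0667
gripper_force: 0.0
t 23.8 tcp [ 0.4408 -0.2799  0.1433] yaw 78.29 tilt 0.25 w 0.0854 f [ 0.5 -1.3  0.6] grip 0.0
rows of 20mm: now [28.56  3.06 -0.37] after turn [28.57  2.91 -0.34] turn z units 0.006 j [ 0.83  0.37 -0.47  1.98  0.23  0.83  0.03]
steel 112 (array([ 0.44068963, -0.28119768]), np.float64(0.0008751795261437104))
copper 330 (array([0.61722521, 0.26638817]), np.float64(0.0005140868857726969))
```

View pics/a7.png

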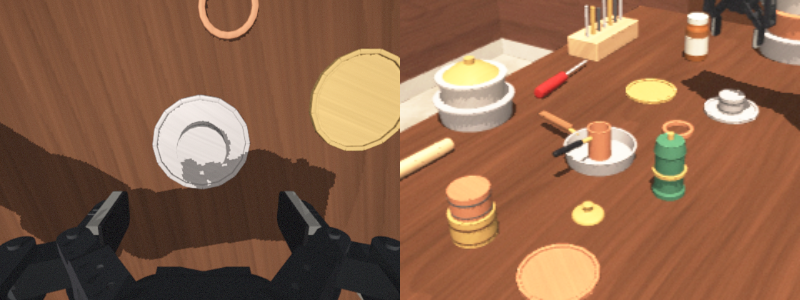

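The steel tin is centred in its tray: (.4407,-.2812) against the tray at (.4395,-.281). The copper tin still stands at (.617,.266), so I'll go back for it.

```bash

python3 -m crank '[[0.5,0.1,-0.1,0,0,0],[1,0.1,-0.1,0,0,0],[1,0.1,0,0,0,0],[1,0.1,0,0,0,0],[1,0.1,0,0,0,0],[1,0.1,0,0,0,0],[1,0.1,0,0,0,0],[1,0.1,0,0,0,0],[1,0.1,0,0,0,0],[1,0.1,0,0,0,0],[1,0.1,0,0,0,0],[1,0.1,0,0,0,0]]' >/dev/null
python3 -m crank '[[1,0.1,0,0,0,0],[1,0.1,0,0,0,0],[1,0.1,0,0,0,0],[1,0.1,0,0,0,0],[1,0.1,0,0,0,0],[1,0.1,0,0,0,0],[1,0.1,0,0,0,0],[1,0.1,0,0,0,0],[1,0.1,0,0,0,0],[1,0.1,0,0,0,0],[1,0.1,0,0,0,0],[1,0.1,0,0,0,0]]' >/dev/null
python3 -m crank '[[1,0.1,0,0,0,0],[1,0.1,0,0,0,0],[1,0.1,0,0,0,0],[1,0.1,0,0,0,0],[0.6,0.1,0.4,0,0,0],[0,0,0.6,0,0,0],[0,0,0,0,0,0],[0,0,0,0,0,0]]' >/dev/null
python3 where.py .6165 .267 .053 78
```

```text
t 27.1 tcp [0.6097 0.2577 0.1236] yaw 78.24 tilt 0.16 w 0.0855 f [-0.  -0.8  0.6] grip 0.0
rows of 20mm: now [0.53 0.25 3.53] after turn [0.53 0.24 3.53] turn z units 0.005 j [-0.12  0.62 -0.54  1.65  0.37  0.97 -0.99]
```

```bash

python3 -m crank '[[0.46,0.2,0.3,0,0,0],[0,0,0.8,0,0,0],[0,0,0.8,0,0,0],[0,0,0.8,0,0,0],[0,0,0.5,0,0,0],[0,0,0.3,0,0,0],[0,0,0,0,0,0],[0,0,0,0,0,0]]' >/dev/null
python3 where.py .6165 .267 .053 78
python3 -m crank '[[0,0,0,0,0,0],[0,0,0,0,0,0],[0,0,0,0,0,0],[0,0,0,0,0,0],[0,0,0,0,0,0],[0,0,0,0,0,0],[0,0,0,0,0,0]]' 0 28 >/dev/null
python3 where.py .6165 .267 .053 78|head -1
python3 -m crank '[[0,0,-0.15,0,0,0],[0,0,-0.3,0,0,0],[0,0,-0.6,0,0,0],[0,0,-0.8,0,0,0],[0,0,-0.7,0,0,0],[0,0,-0.4,0,0,0],[0,0,0,0,0,0]]' >/dev/null
python3 where.py .4588 .2737 .08 78
```

```text
t 27.9 tcp [0.6163 0.2678 0.0552] yaw 78.3 tilt 0.04 w 0.0855 f [ 0.3  0.2 -0.3] grip 0.0
rows of 20mm: now [-0.04  0.02  0.11] after turn [-0.04  0.02  0.11] turn z units 0.007 j [-0.16  0.72 -0.5   1.66  0.43  0.87 -1.04]
t 28.6 tcp [0.6164 0.2679 0.0559] yaw 78.3 tilt 0.07 w 0.0595 f [-1.2 -0.4  5.7] grip 30.9
t 29.3 tcp [0.6171 0.2682 0.1161] yaw 78.3 tilt 0.19 w 0.0591 f [ 0.1 -0.3 -1.4] grip 30.7
rows of 20mm: now [-1.34 -7.81  1.78] after turn [-1.38 -7.8   1.81] turn z units 0.007 j [-0.14  0.65 -0.53  1.63  0.38  0.97 -1.  ]
```

```bash

python3 -m crank '[[-0.1,-0.5,0,0,0,0],[-0.2,-1,0,0,0,0],[-0.2,-1,0,0,0,0],[-0.2,-1,0,0,0,0],[-0.2,-1,0,0,0,0],[-0.2,-1,0,0,0,0],[-0.2,-1,0.3,0,0,0],[0,-0.9,0.5,0,0,0],[0,-0.35,0.5,0,0,0],[0,0,0.5,0,0,0],[0,0,0,0,0,0],[0,0,0,0,0,0]]' >/dev/null
python3 where.py .4588 .2745 .0159 78
python3 - <<'E'
from bench import eyes
from h import *
f=eyes.grab_frame("wrist");g=eyes.grab_frame("side")
im=np.hstack([cv2.resize(f["image"],(400,300)),cv2.resize(g["image"][180:390,120:400],(400,300))]); cv2.imwrite("pics/a8.png",im[:,:,::-1])
E
```

```text
t 30.5 tcp [0.4598 0.2733 0.0776] yaw 78.25 tilt 0.01 w 0.059 f [ 0.3  0.5 -1.6] grip 30.9
rows of 20mm: now [ 0.05 -0.06  3.08] after turn [ 0.05 -0.06  3.08] turn z units 0.006 j [-0.21  0.51 -0.56  1.99  0.39  0.75 -1.21]
```

View pics/a8.png

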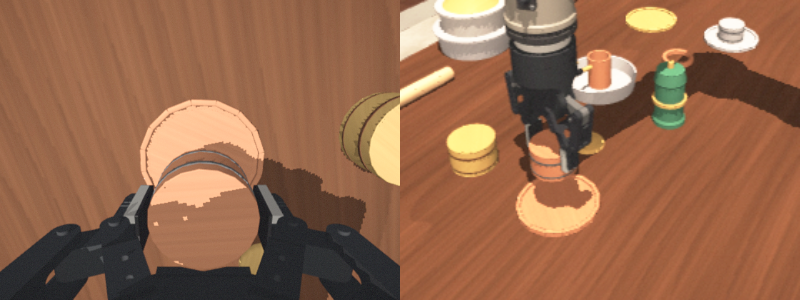

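The copper tin hangs over the copper tray, and the brass tin is left standing. I'll lower it.

```bash

python3 -m crank '[[0.05,-0.06,0.5,0,0,0],[0,0,0.8,0,0,0],[0,0,0.7,0,0,0],[0,0,0.5,0,0,0],[0,0,0.3,0,0,0],[0,0,0.1,0,0,0],[0,0,0,0,0,0],[0,0,0,0,0,0]]' >/dev/null
python3 where.py .4588 .2745 .0159 78
python3 -m crank '[[0,0,0.1,0,0,0],[0,0,0,0,0,0]]' >/dev/null
python3 where.py .4588 .2745 .0159 78 |head -1
```

```text
t 31.4 tcp [0.4583 0.275  0.0203] yaw 78.31 tilt 0.04 w 0.0596 f [ 0.1  0.  -2.2] grip 30.9
rows of 20mm: now [-0.02  0.03  0.22] after turn [-0.02  0.03  0.22] turn z units 0.007 j [-0.26  0.6  -0.5   2.01  0.47  0.64 -1.28]
t 31.6 tcp [0.4582 0.2748 0.0181] yaw 78.3 tilt 0.03 w 0.0588 f [-0.3  0.3 -2.6] grip 30.9
```

```bash

python3 -m crank '[[0,0,0.08,0,0,0],[0,0,0,0,0,0]]' >/dev/null
python3 where.py .4588 .2745 .0159 78 |head -1
python3 -m crank '[[0,0,0.06,0,0,0],[0,0,0,0,0,0]]' >/dev/null
python3 where.py .4588 .2745 .0159 78 |head -1
```

```text
t 31.8 tcp [0.458  0.2747 0.0162] yaw 78.3 tilt 0.0 w 0.0591 f [ 0.5  0.3 -2.5] grip 30.9
t 32.0 tcp [0.4581 0.2748 0.0158] yaw 78.3 tilt 0.04 w 0.0591 f [-2.2 -1.4  7.2] grip 31.6
```

```bash

python3 -m crank '[[0,0,0,0,0,0],[0,0,0,0,0,0],[0,0,0,0,0,0],[0,0,0,0,0,0],[0,0,0,0,0,0]]' 0.86 25 | tail -2
python3 -m crank '[[0,0,-0.3,0,0,0],[0,0,-0.5,0,0,0],[0,0,-1,0,0,0],[0,0,-1,0,0,0],[0,0,-1,0,0,0],[0,0,-0.5,0,0,0],[0,0,0,0,0,0]]' 1 >/dev/null
python3 where.py .617 .267 .08 78
python3 - <<'E'
from bench import eyes
from h import *
g=eyes.grab_frame("side")
p=cloud(g).reshape(-1,3); 
m=(np.hypot(p[:,0]-.4588,p[:,1]-.2737)<.038)&(p[:,2]>.014)&(p[:,2]<.038); print("copper",m.sum(),circ(p[m,:2],.03,[.459,.274]))
m=(np.hypot(p[:,0]-.616,p[:,1]-.267)<.05)&(p[:,2]>.006)&(p[:,2]<.038); print("brass",m.sum(),circ(p[m,:2],.034,[.616,.267]))
E
```

```text
grip_width: 0.0733
gripper_force: 0.0
t 33.2 tcp [0.459  0.2754 0.1029] yaw 78.29 tilt 0.19 w 0.0853 f [ 0.1 -0.2  0.3] grip 0.0
rows of 20mm: now [1.19 7.82 1.17] after turn [1.23 7.82 1.14] turn z units 0.006 j [-0.19  0.48 -0.58  1.97  0.36  0.79 -1.19]
copper 315 (array([0.45919281, 0.27315468]), np.float64(0.0004368875648791057))
brass 426 (array([0.61799719, 0.26703574]), np.float64(0.0006138902183435435))
```

The copper tin is centred in its tray at (.459,.273). Next is the brass tin.

```bash

python3 -m crank '[[0.2,0.5,0,0,0,0],[0.2,1,0,0,0,0],[0.2,1,0,0,0,0],[0.2,1,0,0,0,0],[0.2,1,0,0,0,0],[0.2,1,0,0,0,0],[0,1,0,0,0,0],[0,0.9,0,0,0,0],[0,0.4,0.5,0,0,0],[0,0,0.6,0,0,0],[0,0,0,0,0,0],[0,0,0,0,0,0]]' >/dev/null
python3 where.py .617 .267 .015 78
python3 - <<'E'
from bench import eyes
from h import *
f=eyes.grab_frame("wrist")
print(pix(f,[.617,.267,.044])); im=cv2.resize(f["image"],(400,300)); cv2.imwrite("pics/a9.png",im[:,:,::-1])
E
```

```text
t 34.45 tcp [0.614  0.267  0.0779] yaw 78.39 tilt 0.15 w 0.0856 f [-0.2  0.4 -0.1] grip 0.0
rows of 20mm: now [0.03 0.16 3.15] after turn [0.03 0.15 3.15] turn z units 0.009 j [-0.15  0.69 -0.52  1.66  0.41  0.91 -1.02]
(np.float64(287.28301479796914), np.float64(243.57325209495178))
```

View pics/a9.png

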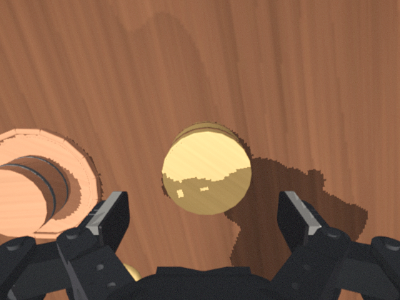

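The brass tin's top is centred at about (290,242) in full-size pixels, against a predicted (287,244). I'll descend and grip it.

```bash

python3 -m crank '[[0,0.14,0.4,0,0,0],[0,0,0.8,0,0,0],[0,0,0.8,0,0,0],[0,0,0.6,0,0,0],[0,0,0.4,0,0,0],[0,0,0.1,0,0,0],[0,0,0,0,0,0],[0,0,0,0,0,0]]' >/dev/null
python3 where.py .617 .267 .015 78
python3 -m crank '[[0,0,0,0,0,0],[0,0,0,0,0,0],[0,0,0,0,0,0],[0,0,0,0,0,0],[0,0,0,0,0,0],[0,0,0,0,0,0]]' 0 32 >/dev/null
python3 where.py .617 .267 .015 78|head -1
python3 -m crank '[[0,0,-0.15,0,0,0],[0,0,-0.4,0,0,0],[0,0,-0.8,0,0,0],[0,0,-1,0,0,0],[0,0,-1,0,0,0],[0,0,-1,0,0,0],[0,0,-1,0,0,0],[0,0,-1,0,0,0],[0,0,-0.5,0,0,0],[0,0,0,0,0,0]]' >/dev/null
python3 where.py .622 -.2705 .09 78
```

```text
t 35.3 tcp [0.6188 0.2664 0.0176] yaw 78.31 tilt 0.06 w 0.0855 f [1.1 0.1 0.5] grip 0.0
rows of 20mm: now [ 0.01 -0.09  0.13] after turn [ 0.01 -0.09  0.13] turn z units 0.007 j [-0.17  0.77 -0.48  1.67  0.46  0.82 -1.06]
t 35.9 tcp [0.6187 0.2665 0.0181] yaw 78.3 tilt 0.06 w 0.0667 f [-2.9 -0.2  5.7] grip 36.6
t 36.9 tcp [0.6193 0.2667 0.1565] yaw 78.3 tilt 0.21 w 0.0667 f [-0.1  0.5 -2.2] grip 36.4
rows of 20mm: now [-26.28   5.57   3.28] after turn [-26.25   5.72   3.32] turn z units 0.007 j [-0.12  0.61 -0.55  1.6   0.36  1.04 -0.98]
```

```bash

python3 -m crank '[[-0.5,0.1,0,0,0,0],[-1,0.22,0,0,0,0],[-1,0.22,0,0,0,0],[-1,0.22,0,0,0,0],[-1,0.22,0,0,0,0],[-1,0.22,0,0,0,0],[-1,0.22,0,0,0,0],[-1,0.22,0,0,0,0],[-1,0.22,0,0,0,0],[-1,0.22,0,0,0,0],[-1,0.22,0,0,0,0],[-1,0.22,0,0,0,0]]' >/dev/null
python3 -m crank '[[-1,0.22,0,0,0,0],[-1,0.22,0,0,0,0],[-1,0.22,0,0,0,0],[-1,0.22,0,0,0,0],[-1,0.22,0,0,0,0],[-1,0.22,0,0,0,0],[-1,0.22,0,0,0,0],[-1,0.22,0,0,0,0],[-1,0.22,0,0,0,0],[-1,0.22,0,0,0,0],[-1,0.22,0,0,0,0],[-1,0.22,0,0,0,0]]' >/dev/null
python3 -m crank '[[-1,0.22,0,0,0,0],[-1,0.1,0.3,0,0,0],[-0.6,0,0.6,0,0,0],[0,0,0.9,0,0,0],[0,0,0.6,0,0,0],[0,0,0,0,0,0],[0,0,0,0,0,0]]' >/dev/null
python3 where.py .622 -.2705 .0221 78
python3 - <<'E'
from bench import eyes
from h import *
f=eyes.grab_frame("wrist");g=eyes.grab_frame("side")
im=np.hstack([cv2.resize(f["image"],(400,300)),cv2.resize(g["image"][130:340,180:460],(400,300))]); cv2.imwrite("pics/a10.png",im[:,:,::-1])
E
```

```text
t 40.0 tcp [ 0.6201 -0.2655  0.1056] yaw 78.43 tilt 0.08 w 0.0673 f [-0.3  0.2 -2.6] grip 36.5
rows of 20mm: now [-0.23  0.15  4.17] after turn [-0.22  0.15  4.17] turn z units 0.01 j [ 0.64  0.65 -0.47  1.63  0.34  0.94 -0.16]
```

View pics/a10.png

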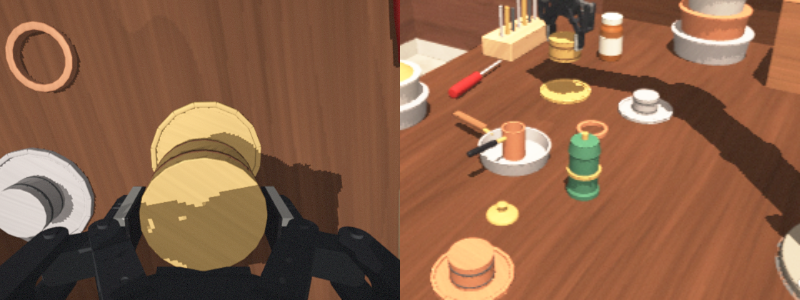

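The brass tin hangs over its tray and the other pieces are in place. I'll lower it.

```bash

python3 -m crank '[[-0.21,0.12,0.5,0,0,0],[0,0,0.8,0,0,0],[0,0,0.8,0,0,0],[0,0,0.8,0,0,0],[0,0,0.5,0,0,0],[0,0,0.3,0,0,0],[0,0,0.2,0,0,0],[0,0,0,0,0,0],[0,0,0,0,0,0]]' >/dev/null
python3 where.py .622 -.2705 .0221 78
python3 -m crank '[[0,0,0.08,0,0,0],[0,0,0,0,0,0]]' >/dev/null
python3 where.py .622 -.2705 .0221 78|head -1
```

```text
t 41.0 tcp [ 0.6219 -0.272   0.0286] yaw 78.3 tilt 0.06 w 0.0668 f [ 0.7  0.2 -1.8] grip 36.5
rows of 20mm: now [ 0.07 -0.01  0.33] after turn [ 0.07 -0.01  0.33] turn z units 0.007 j [ 0.62  0.75 -0.43  1.66  0.4   0.83 -0.19]
t 41.2 tcp [ 0.6216 -0.272   0.0268] yaw 78.3 tilt 0.04 w 0.0667 f [ 0.4  0.5 -1.4] grip 36.5
```

```bash

python3 -m crank '[[0.05,0,0.14,0,0,0],[0,0,0,0,0,0]]' >/dev/null
python3 where.py .622 -.2705 .0221 78|head -1
python3 -m crank '[[0,0,0.07,0,0,0],[0,0,0,0,0,0]]' >/dev/null
python3 where.py .622 -.2705 .0221 78|head -1
```

```text
t 41.4 tcp [ 0.6215 -0.2706  0.0234] yaw 78.32 tilt 0.02 w 0.0667 f [ 0.4 -0.1 -1.4] grip 36.5
t 41.6 tcp [ 0.6216 -0.2709  0.0222] yaw 78.3 tilt 0.0 w 0.0671 f [-0.   0.3 -2.5] grip 36.5
```

```bash

python3 -m crank '[[0,0,0.05,0,0,0],[0,0,0,0,0,0]]' >/dev/null
python3 where.py .622 -.2705 .0221 78|head -1
python3 -m crank '[[0,0,0,0,0,0],[0,0,0,0,0,0],[0,0,0,0,0,0],[0,0,0,0,0,0],[0,0,0,0,0,0]]' 0.97 25 | tail -2
python3 -m crank '[[0,0,-0.3,0,0,0],[0,0,-0.5,0,0,0],[0,0,-1,0,0,0],[0,0,-1,0,0,0],[0,0,-1,0,0,0],[0,0,-1,0,0,0],[0,0,-1,0,0,0],[0,0,-1,0,0,0],[0,0,-0.5,0,0,0],[0,0,0,0,0,0],[0,0,0,0,0,0]]' 1 >/dev/null
python3 - <<'E'
from bench import eyes
from h import *
g=eyes.grab_frame("side"); h=eyes.grab_frame("scene")
im=np.hstack([g["image"][130:350,100:400],h["image"][140:360,130:430]]); im=cv2.resize(im,(800,293)); cv2.imwrite("pics/a11.png",im[:,:,::-1])
for f in(g,h):
    p=cloud(f).reshape(-1,3)
    for k,c,R,lo,hi in(("steel",(.4395,-.281),.026,.014,.032),("copper",(.4588,.2737),.03,.014,.036),("brass",(.622,-.2705),.034,.014,.042),("pot",(.573,.003),.021,.034,.058),("grinder",(.42,.027),.0275,.03,.09)):
        m=(np.hypot(p[:,0]-c[0],p[:,1]-c[1])<R+.01)&(p[:,2]>lo)&(p[:,2]<hi); print(k,m.sum(),circ(p[m,:2],R,c)[0].round(4))
E
```

```text
t 41.8 tcp [ 0.6216 -0.271   0.0221] yaw 78.3 tilt 0.02 w 0.0669 f [-2.2  0.6  4.7] grip 37.0
grip_width: 0.0825
gripper_force: 0.0
steel 96 [ 0.4406 -0.2817]
copper 291 [0.4592 0.2732]
brass 182 [ 0.6234 -0.2705]
pot 198 [0.5749 0.003 ]
grinder 502 [0.4235 0.0251]
steel 121 [ 0.4386 -0.2812]
copper 165 [0.4569 0.2738]
brass 306 [ 0.6213 -0.2701]
pot 243 [0.5741 0.0027]
grinder 382 [0.4163 0.0289]
```

View pics/a11.png

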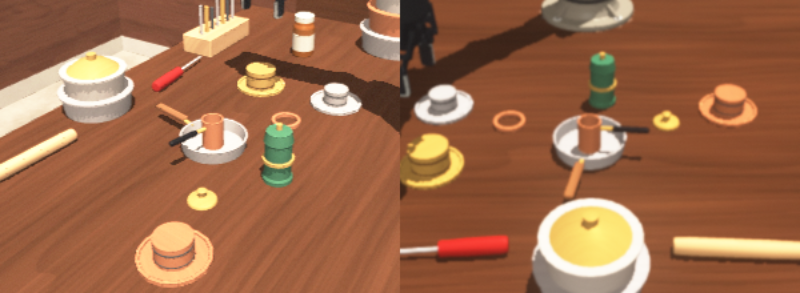

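Both views show the pot in the pan, every tin in the middle of its own tray, the grinder unmoved and the gripper clear, so I'll hand in.

```bash
python3 -c "
from bench import r
print(r.hand_in())"
```

```text
the job is handed in; nothing more can be done
None
```

I handed the job in at about 43 s with no verdict shown; by the last images the pot stands nested in the pan with the handles about 90° apart, each tin stands within 2 mm of the middle of its own tray, and the grinder is where it started.

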